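# Set the stop head's pointer to the pointed index tab

### The arm

A 6-joint arm with a two-finger parallel gripper is mounted at the origin on a cart in front of the work surface, level with it; the furniture and walls round the work are solid. World frame = base frame: x ahead of the robot, y to its left, z up, the work surface at z = 0. Lengths are in m, angles in rad, forces in N, time in s.
With the tool pointing down it reaches from about 0.3 to 0.775 m from the base axis. Payload 14.6 kg.
Tool frame: the origin (TCP) lies midway between the tips of the shut fingers; the grasp point (between the pads) lies 19 mm behind it (ctrl.grip_depth is the z of the grasp point in the tool frame, in m); z points along the fingers, y is the line along which they close (so a half turn about z gives the same grasp; the last joint's range is limited). The gripper opens to 94 mm and grips with 3 to 60 N. Pads are 16 mm wide; open, the fingers measure 119 mm over their backs; the gripper's body (75 mm by 177 mm) begins 78 mm behind the grasp point.
Start: joints at [1.094, 0.3, 1.521, -0, 1.321, -0.067], TCP at [0.219, 0.504, 0.205] pointing down, gripper open.
Joint ranges: [-3.03, 3.03], [-0.79, 2.21], [0.23, 2.52], [-1.04, 4.18], [0, 3.07], [-2.55, 2.55]. Speed limits (rad/s): [2.22, 2.22, 2.57, 3.14, 3.14, 3.14].

### API

Orientations are given as [roll, pitch, yaw] about the fixed x, y, z axes, in that order (R = Rz(yaw) Ry(pitch) Rx(roll)).
In Python, from station import ctrl gives the robot as it stands. The module is installed in compiled form; this text tells all that it offers.
- The arm moves only by the tool carry_out, never from a script. Its argument "commands" is a list of rows, each a list of 3 entries, a list of its own where there are three numbers: the closure, from 0 (fully open) to 1 (shut), then the shift along the tool's x, y, z in mm, then the turn, a rotation vector about the tool's x, y, z in rad. In form: [[gripper, [tx, ty, tz], [wx, wy, wz]], ...]. A call has 1 to 10 rows; each row shifts and turns the commanded pose from where the row before left it, along the tool's axes as they then stand; what a row does not reach is not made up. A row lasts 1/8 s, in which the tool goes at most 62.5 mm and 10.7 degrees, less where a joint would pass 70% of its speed; a pose out of reach is approached as far as the arm can. A call with a gripper value outside its range is refused whole. The fingers move at their own pace and stop on an object; "squeeze" is the grip in N (left out, the last holds). Time passes only in rows, so rows that do not move let the fingers close. It gives the time, the measured TCP pose, the force, the opening and the grip force at its end, in the units of the state.
- ctrl.get_obs(): the state, without advancing time (a new reading comes with each control period).
- ctrl.camera(name): name is "scene" or "side" or "wrist"; returns a dict with "img" (480x640x3 uint8, blue, green, red), "camera_matrix" (3x3 intrinsics, pixels), "rvec" (rotation vector, rad) and "tvec" (3), from world to camera coordinates, as OpenCV has them. Camera axes: x right, y down, z forward; pixel columns grow to the right and rows downward; lengths in m; the calibration is good to about 2 mm. A picture is of the moment at which its call begins. There is no depth.
- ctrl.hand_in(): hands the job in; it is judged then, once.
Trained networks look in the newest picture that a camera, given by its name, has taken for a name from the list of things; names that differ only in an ending like _2 or _b are one class to them, and where a whole thing is asked for, a point or a joint stands for the part that bears it (a point fixed in the world has none). Each returns a list of dicts, best first, with "score" (0 to 1); they miss things now and then, are a little off and sometimes report something else, mostly with a low value. They report only what shows in the picture. A call takes as long as a camera call. They do not tell look-alikes from the thing itself.
- ctrl.outline_of(thing, camera): "region" (480x640 bool, what is visible of it).
- ctrl.place_of(thing, camera): "at" ([x, y, z] in m, in world coordinates, good to about 4 mm: a listed point, or the origin of a listed thing).
The state is a dict: "time_s": time; "qpos": joint angles; "joint_vel": joint speeds; "tau": joint torques, N m; "ee_pos": TCP position; "eef_rot": TCP orientation; "force": force on the tool from outside, world axes, zero at the start; "moment": the same for the moment, N m; "grip_width": finger opening in m; "grip_force": force on a finger pad.
Only numpy, scipy, OpenCV 4.12 (cv2) and the standard library are available. Lean on these libraries where they do the work, as an engineer would, in place of code of your own. Each camera call takes 0.05 s, during which the arm holds its last target. There are 200 camera calls.

### The job

Take the loose grey stop head by its block (not by its knob), set it down flat in the nest of the gauge plate with its pointer towards the scale bar, without dropping it, and let go. Then take it again by the round knob on top and turn that in small steps until the pointer tip lines up with the tip of the pointed index tab, not the square one; move the pointer only by the knob. Leave the head seated in the nest and do not disturb the adapter, the bottle and the tape roll.

Things in the scene. Friction and masses are not known exactly. Their poses are not given: they have to be found in the camera images.
- stop_head: Loose rack-and-pinion stop head, about 0.65 kg. Painted grey block, in its own frame x -46 to +70 mm, y -23 to +23 mm, z 0 to 40 mm; origin on the underside, z up. A round knob stands on its top near the -x end, and a rack with a pointer slides across its -x end. Grip the block across its 46 mm width (along y) at about x = +22 mm, clear of knob and rack.
- knob: Black fluted round knob of the stop head, 40 mm in diameter, on a vertical axis. Origin on its axis at the block's top face (at x = -38, y = 0, z = 40 mm in the stop head's frame); the grip is 12 to 36 mm above the origin, a thin stem below. It turns +-3 rad from its middle and stays where it is left (about 0.05 N m friction). Turned clockwise seen from above, it moves the pointer towards the head's +y by 10 mm per radian; counter-clockwise towards -y.
- rack: Steel rack bar, 10 x 90 x 12 mm, that slides along the stop head's y across its -x end (+-30 mm about the middle) and carries the pointer, a 12 mm wide blade that points to -x and ends in a point. Origin on the head's underside plane at x = -51 mm. Driven by the knob.
- pointer_tip (a point): Tip of the pointer, on its upper face, 22 mm above the head's underside, at x = -82 mm in the head's frame; its y there is the rack's travel. Near the middle (within 4 mm) at the start.
- gauge_plate: Fixed aluminium gauge plate, 200 x 116 x 6 mm, in its own frame x -118 to +82 mm. Origin under the centre of the nest, z up. The nest holds the head's block between rails 7 mm high with about 3 mm of play on each side; when seated the head's frame has the plate's axes and its origin lies over the plate's. The scale bar (20 x 104 mm, top 20 mm above the origin) runs along y at the plate's -x end (x -114 to -94 mm) and carries the two index tabs.
- nest (a point): Point on the top of the gauge plate (6 mm above its origin) where the origin of the seated stop head belongs.
- pointed_tab: Index tab with a pointed nose, dark steel, 22 x 20 x 8 mm, fixed on the scale bar; origin at the centre of its underside, axes parallel to the plate's; its nose points to +x, at the nest. It lies 15 to 21 mm to one side or the other of the plate's middle line. This is the mark to set.
- pointed_tab_tip (a point): Tip of the pointed tab's nose (+11 mm in x, 7 mm above the tab's origin), level with the pointer's tip when the head is seated, and about 6 mm short of it in x.
- square_tab: Index tab with a square end, otherwise the same size, on the other side of the middle line of the bar. Not the mark.
- adapter: Bystander: black power adapter, 47 x 149 x 32 mm, lying on the bench; origin at the centre of its underside.
- flux_bottle: Bystander: small white bottle with a red cap, 36 mm in diameter, 108 mm high; origin at the centre of its underside.
- tape_roll: Bystander: roll of white tape lying flat, 104 mm in diameter, 26 mm high; origin at the centre of its underside.
Things that resemble listed ones, but are neither listed nor needed, are in the scene too. Of the things that look like the stop_head, the larger one is meant.

How it is judged:
By the outcome, as a careful person would: the job done as asked, in the order asked, and still so for the second after the job is handed in, with the robot touching nothing.
It also fails if it takes over 72 s, if anything falls off the work surface, if the arm or the gripper's body presses on something with over 40 N, if the wrist force passes 120 N, or if a joint passes its speed limit or range.

## Working session

There is one attempt and no reset: what is moved stays moved. The work goes in short steps, Python scripts to look and compute and a tool call to move; the robot and the scene stay as the last step left them, time stands still between calls to the robot, and variables do not carry over. Pictures are saved under pics/ and viewed, at most 10 in all, crops included, and the job is handed in when it is done.

Besides the shell and the picture viewer there is one more tool, called as name(argument=value, ...), one argument or row to a line, values as JSON. carry_out: Moves the arm, as the interface text tells. Its arguments: {"type":"object","properties":{"commands":{"type":"array","items":{"type":"array"}},"squeeze":{"type":"number"}},"required":["commands"]}

```bash
mkdir -p pics; cat > h.py <<'E'
import numpy as np, cv2
from station import ctrl
def P(c):
    R=cv2.Rodrigues(np.array(c["rvec"],float))[0]; return np.array(c["camera_matrix"],float),R,np.array(c["tvec"],float).ravel()
def ray(c,uv,z):
    K,R,t=P(c); d=R.T@np.linalg.solve(K,[uv[0],uv[1],1.]); o=-R.T@t
    return o+d*(z-o[2])/d[2]
def proj(c,X):
    return cv2.projectPoints(np.array(X,float).reshape(-1,3),np.array(c["rvec"],float),np.array(c["tvec"],float),np.array(c["camera_matrix"],float),None)[0].reshape(-1,2)
E
python3 - <<'E'
from h import *
np.set_printoptions(precision=4,suppress=True)
for n in ("scene","side"):
    c=ctrl.camera(n); cv2.imwrite(f"pics/{n}0.png",c["img"])
    K,R,t=P(c); print(n,-R.T@t)
    for th in "stop_head knob rack pointer_tip gauge_plate nest pointed_tab pointed_tab_tip square_tab adapter flux_bottle tape_roll".split():
        print(th,[(round(d["score"],2),np.array(d["at"])) for d in ctrl.place_of(th,n)][:4])
o=ctrl.get_obs(); print(o)
E
```

```text
scene [-0.0206 -0.9454  0.6537]
stop_head [(0.7, array([ 0.4821, -0.2393, -0.    ])), (0.63, array([ 0.5338, -0.1074,  0.0035]))]
knob [(0.68, array([ 0.4417, -0.2401,  0.0401])), (0.64, array([ 0.5304, -0.0836,  0.0288])), (0.45, array([0.4412, 0.1237, 0.0217]))]
rack [(0.66, array([ 0.4269, -0.2455,  0.0018])), (0.49, array([ 0.532 , -0.0734,  0.0035]))]
pointer_tip [(0.51, array([ 0.4023, -0.2498,  0.0213])), (0.5, array([ 0.5296, -0.0519,  0.0119]))]
gauge_plate [(0.68, array([0.5354, 0.153 , 0.0036]))]
nest [(0.73, array([0.531 , 0.1521, 0.0078]))]
pointed_tab [(0.48, array([0.4425, 0.1223, 0.0232]))]
pointed_tab_tip [(0.58, array([0.45  , 0.1301, 0.0267]))]
square_tab [(0.36, array([0.4306, 0.1617, 0.0228]))]
adapter [(0.74, array([ 0.3578, -0.0746, -0.0045]))]
flux_bottle [(0.59, array([0.4852, 0.3365, 0.0001]))]
tape_roll [(0.86, array([ 0.621 ,  0.4438, -0.0006]))]
side [-0.1123 -0.9579  0.635 ]
stop_head [(0.79, array([ 0.4811, -0.2384,  0.0002])), (0.71, array([ 0.5302, -0.1064,  0.0048]))]
knob [(0.95, array([ 0.4478, -0.2419,  0.038 ])), (0.67, array([ 0.5343, -0.0829,  
[... 493 characters left out ...]
([ 0.355 , -0.0701, -0.0013])), (0.2, array([ 0.4318, -0.2464, -0.0004]))]
flux_bottle [(0.66, array([0.4837, 0.3372, 0.0013]))]
tape_roll [(0.8, array([ 0.6266,  0.4449, -0.0017])), (0.63, array([ 0.4848,  0.3364, -0.0003]))]
{'time_s': 1.3, 'qpos': array([ 1.0944,  0.2999,  1.521 , -0.    ,  1.3207, -0.0666]), 'joint_vel': array([-0.0004,  0.0015,  0.0008,  0.0013, -0.0006,  0.0004]), 'tau': array([  0.0046, -53.1658, -35.2953,   0.0711,   0.0209,   0.    ]), 'ee_pos': array([0.2191, 0.5044, 0.2054]), 'eef_rot': array([-3.1415,  0.    ,  2.7319]), 'force': array([-1.161 ,  0.3382, -0.3168]), 'moment': array([-0.0214, -0.0464, -0.0072]), 'grip_force': 0.0, 'grip_width': 0.09378974102020783}
```

View pics/scene0.png

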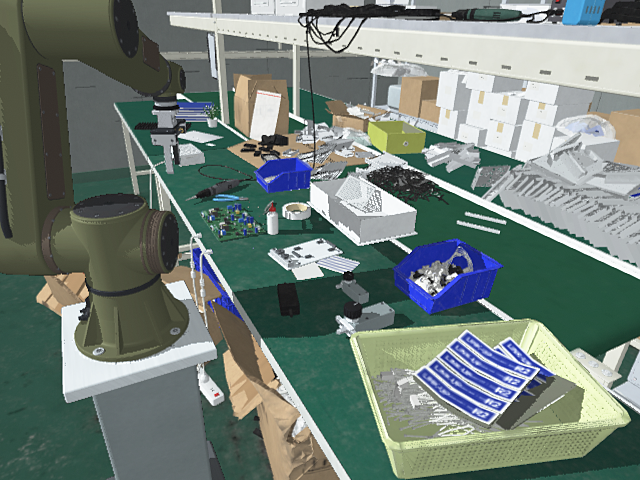

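```bash
cat >> h.py <<'E'
from scipy.spatial.transform import Rotation as Ro
def plan(tgt,yaw,n=None,g=0.0,cmd=None,tilt=None):
    o=ctrl.get_obs(); p=np.array(o["ee_pos"] if cmd is None else cmd[:3]); y=o["eef_rot"][2] if cmd is None else cmd[3]
    tgt=np.array(tgt,float); dy=yaw-y
    if n is None: n=int(np.ceil(max(np.linalg.norm(tgt-p)/.058,abs(dy)/.175,1)))
    rows=[]
    for i in range(n):
        k=n-i; d=(tgt-p)/k; R=Ro.from_euler('xyz',[np.pi,0,y])
        t=np.round(R.inv().apply(d)*1000,0 if k>1 else 1); w=round(-(yaw-y)/k,3)
        rows.append([g,[float(a)+0 for a in t],[0,0,float(w)]]); p=p+R.apply(t/1000); y-=w
    for i in range(0,n,10): print(str(rows[i:i+10]).replace(' ',''))
E
python3 - <<'E'
from h import *
plan([.49,-.235,.25],.1)
E
```

```text
[[0.0,[-34.0,-36.0,-3.0],[0,0,0.164]],[0.0,[-39.0,-30.0,-3.0],[0,0,0.165]],[0.0,[-44.0,-23.0,-3.0],[0,0,0.164]],[0.0,[-47.0,-15.0,-3.0],[0,0,0.165]],[0.0,[-49.0,-7.0,-3.0],[0,0,0.164]],[0.0,[-49.0,1.0,-3.0],[0,0,0.165]],[0.0,[-48.0,9.0,-3.0],[0,0,0.164]],[0.0,[-46.0,16.0,-3.0],[0,0,0.165]],[0.0,[-43.0,24.0,-3.0],[0,0,0.164]],[0.0,[-39.0,30.0,-3.0],[0,0,0.165]]]
[[0.0,[-33.0,36.0,-2.0],[0,0,0.164]],[0.0,[-27.0,41.0,-3.0],[0,0,0.165]],[0.0,[-19.0,45.0,-2.0],[0,0,0.164]],[0.0,[-12.0,48.0,-3.0],[0,0,0.165]],[0.0,[-4.0,49.0,-2.0],[0,0,0.164]],[0.0,[5.0,49.7,-2.6],[0,0,0.165]]]
```

View pics/side0.png

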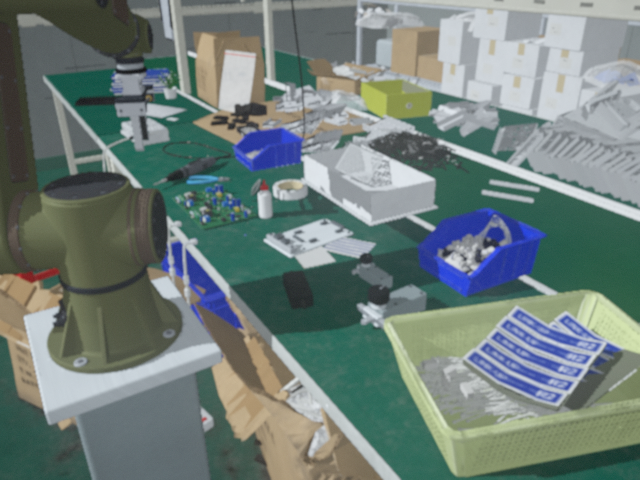

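Side view: the larger head is at about (390,300) with its knob at (378,295), the small look-alike is at (370,268), and the plate is at (310,237). The yellow bin's corner is near (388,318).

carry_out(
  commands=[
    [0.0, [-34, -36, -3], [0, 0, 0.164]],
    [0.0, [-39, -30, -3], [0, 0, 0.165]],
    [0.0, [-44, -23, -3], [0, 0, 0.164]],
    [0.0, [-47, -15, -3], [0, 0, 0.165]],
    [0.0, [-49, -7, -3], [0, 0, 0.164]],
    [0.0, [-49, 1, -3], [0, 0, 0.165]],
    [0.0, [-48, 9, -3], [0, 0, 0.164]],
    [0.0, [-46, 16, -3], [0, 0, 0.165]],
    [0.0, [-43, 24, -3], [0, 0, 0.164]],
    [0.0, [-39, 30, -3], [0, 0, 0.165]],
  ],
)

```text
time_s: 2.55
ee_pos: [0.3888, 0.0407, 0.2358]
eef_rot: [3.141, -0.0, 1.081]
force: [1.2, 0.8, -0.4]
grip_width: 0.0938
grip_force: 0.0
```

carry_out(
  commands=[
    [0.0, [-33, 36, -2], [0, 0, 0.164]],
    [0.0, [-27, 41, -3], [0, 0, 0.165]],
    [0.0, [-19, 45, -2], [0, 0, 0.164]],
    [0.0, [-12, 48, -3], [0, 0, 0.165]],
    [0.0, [-4, 49, -2], [0, 0, 0.164]],
    [0.0, [5, 50, -3], [0, 0, 0.165]],
    [0, [0, 0, 0], [0, 0, 0]],
    [0, [0, 0, 0], [0, 0, 0]],
  ],
)

```text
time_s: 3.55
ee_pos: [0.4899, -0.2349, 0.2502]
eef_rot: [-3.141, 0.0, 0.101]
force: [1.1, -1.0, 0.2]
grip_width: 0.0943
grip_force: 0.0
```

```bash
cat >> h.py <<'E'
np.set_printoptions(precision=4,suppress=True)
def look(name,things,save=None):
    c=ctrl.camera(name)
    if save: cv2.imwrite("pics/"+save,c["img"])
    for th in things.split(): print(name,th,[(round(d["score"],2),np.array(d["at"])) for d in ctrl.place_of(th,name)][:3])
    return c
E
python3 - <<'E'
from h import *
o=ctrl.get_obs(); print(o["time_s"],o["ee_pos"],o["eef_rot"],o["qpos"])
c=look("wrist","stop_head knob rack pointer_tip","w1.png")
K,R,t=P(c); print(-R.T@t,R)
E
```

```text
3.55 [ 0.4899 -0.2349  0.2502] [-3.1411  0.0004  0.1011] [-0.5146  0.2543  1.4747  0.0001  1.4131  0.9551]
wrist stop_head [(0.93, array([ 0.5336, -0.1067, -0.0021])), (0.78, array([ 0.4804, -0.2362, -0.0032]))]
wrist knob [(0.92, array([ 0.5293, -0.0805,  0.0257])), (0.67, array([ 0.4385, -0.2427,  0.0425]))]
wrist rack []
wrist pointer_tip []
[ 0.5719 -0.2279  0.4297] [[ 0.1017 -0.9948 -0.0011]
 [-0.9546 -0.0979  0.2815]
 [-0.2801 -0.0276 -0.9596]]
```

View pics/w1.png

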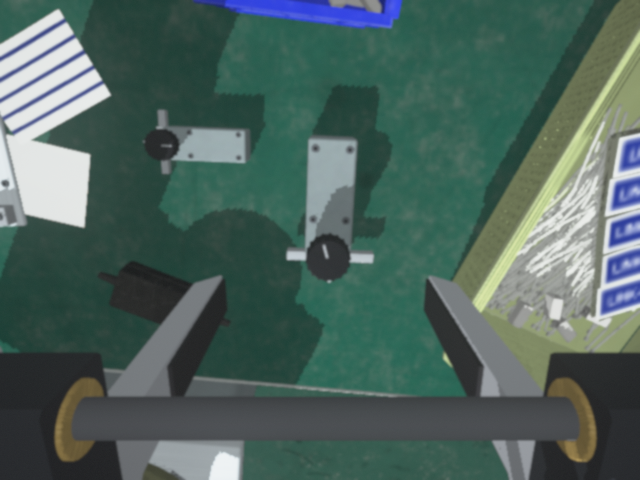

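Wrist view: the large head's far-end corners are (308,137) and (357,138), and its knob is at (328,257). The bin's near wall runs from (600,40) to (450,290), and the adapter is at (155,295).

```bash
python3 - <<'E'
from h import *
c=ctrl.camera("wrist")
a,b=ray(c,(308,137),.04),ray(c,(357,138),.04); k=ray(c,(328,257),.076)
print(a,b,np.linalg.norm(a-b)); m=(a+b)/2; d=m-k; print("knob",k,"len (108)",np.hypot(*d[:2]),"yaw",np.arctan2(d[1],d[0]), "edge yaw",np.arctan2(*(b-a)[:2])  )
d/=np.linalg.norm(d[:2]); print("origin",m-d*.07,"grip22",m-d*.048)
for z in (0,.1): print(z,ray(c,(600,40),z),ray(c,(450,290),z),ray(c,(480,305),z))
m_=ctrl.outline_of("stop_head","wrist")
g=cv2.cvtColor(c["img"],cv2.COLOR_BGR2GRAY)
cv2.imwrite("pics/crop1.png",cv2.resize(c["img"][110:300,270:400],None,fx=4,fy=3,interpolation=cv2.INTER_CUBIC)[:570])
s=ctrl.camera("scene"); 
# bin rim corner stereo
s2=ctrl.camera("side")
def tri(u1,u2):
    Ps=[np.array(P(x)[0])@np.c_[P(x)[1],P(x)[2]] for x in (s,s2)]
    X=cv2.triangulatePoints(Ps[0],Ps[1],np.array(u1,float).reshape(2,1),np.array(u2,float).reshape(2,1)); return (X[:3]/X[3]).ravel()
print("rim",tri((352,333),(388,316)),tri((540,322),(588,293)))
E
```

```text
[ 0.5499 -0.2138  0.04  ] [ 0.5537 -0.259   0.04  ] 0.045341186106369884
knob [ 0.4476 -0.2428  0.076 ] len (108) 0.10442673221144327 yaw 0.06183379666937102 edge yaw 3.05943869769699
origin [ 0.4819 -0.2407  0.0641] grip22 [ 0.5039 -0.2393  0.0565]
0 [ 0.6663 -0.4824  0.    ] [ 0.3956 -0.388   0.    ] [ 0.3806 -0.4257  0.    ]
0.1 [ 0.6444 -0.4231  0.1   ] [ 0.4365 -0.3507  0.1   ] [ 0.4251 -0.3796  0.1   ]
rim [ 0.3458 -0.3961  0.1399] [ 0.919  -0.3807 -0.0237]
```

```bash
python3 - <<'E'
from h import *
plan([.504,-.2393,.1],.07,4)
plan([.504,-.2393,.013],.07,4,cmd=[.504,-.2393,.1,.07])
E
```

```text
[[0.0,[3.0,1.0,38.0],[0,0,0.008]],[0.0,[3.0,2.0,38.0],[0,0,0.007]],[0.0,[4.0,1.0,37.0],[0,0,0.008]],[0.0,[3.5,1.5,37.6],[0,0,0.007]]]
[[0.0,[0.0,0.0,22.0],[0,0,-0.0]],[0.0,[0.0,0.0,22.0],[0,0,-0.0]],[0.0,[0.0,0.0,22.0],[0,0,-0.0]],[0.0,[0.0,0.0,21.0],[0,0,-0.0]]]
```

View pics/crop1.png

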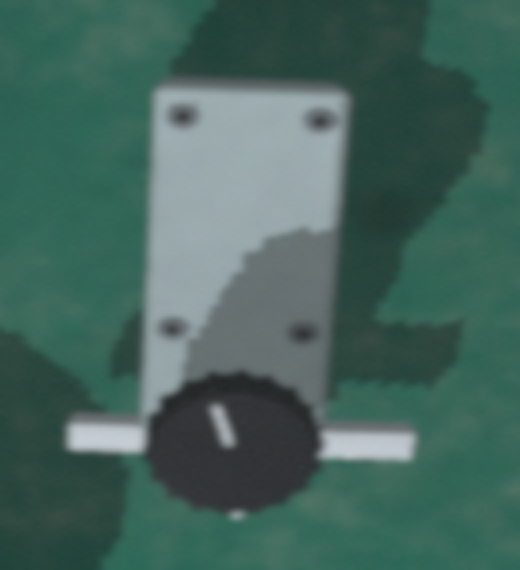

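The crop shows the block clearly: corners at crop (155,90) and (350,92), knob at (235,443), and the rack symmetric about it. The measurement is consistent, so I'll grasp.

carry_out(
  commands=[
    [0, [3, 1, 38], [0, 0, 0.008]],
    [0, [3, 2, 38], [0, 0, 0.007]],
    [0, [4, 1, 37], [0, 0, 0.008]],
    [0, [3.5, 1.5, 37.6], [0, 0, 0.007]],
    [0, [0, 0, 22], [0, 0, 0]],
    [0, [0, 0, 22], [0, 0, 0]],
    [0, [0, 0, 22], [0, 0, 0]],
    [0, [0, 0, 21], [0, 0, 0]],
    [0, [0, 0, 0], [0, 0, 0]],
  ],
  squeeze=40,
)

```text
time_s: 5.12
ee_pos: [0.5033, -0.2392, 0.0117]
eef_rot: [-3.14, 0.002, 0.07]
force: [-0.1, 0.7, 0.4]
grip_width: 0.094
grip_force: 0.0
```

carry_out(
  commands=[
    [0.3, [0, 0, 0], [0, 0, 0]],
    [0.5, [0, 0, 0], [0, 0, 0]],
    [0.7, [0, 0, 0], [0, 0, 0]],
    [0.7, [0, 0, 0], [0, 0, 0]],
    [0.7, [0, 0, 0], [0, 0, 0]],
    [0.7, [0, 0, 0], [0, 0, 0]],
  ],
)

```text
time_s: 5.88
ee_pos: [0.504, -0.2395, 0.0129]
eef_rot: [-3.141, 0.0, 0.07]
force: [-0.7, 2.1, 1.8]
grip_width: 0.0458
grip_force: 39.9
```

```bash
python3 - <<'E'
from h import *
plan([.46,.03,.25],.17,8,g=.7,cmd=[.504,-.2393,.113,.07])
E
```

```text
[[0.7,[-3.0,-34.0,-17.0],[0,0,-0.013]],[0.7,[-3.0,-34.0,-17.0],[0,0,-0.012]],[0.7,[-2.0,-34.0,-17.0],[0,0,-0.013]],[0.7,[-2.0,-34.0,-17.0],[0,0,-0.012]],[0.7,[-1.0,-34.0,-17.0],[0,0,-0.013]],[0.7,[-1.0,-34.0,-17.0],[0,0,-0.012]],[0.7,[-1.0,-34.0,-18.0],[0,0,-0.012]],[0.7,[-0.1,-34.5,-17.0],[0,0,-0.013]]]
```

carry_out(
  commands=[
    [0.7, [0, 0, -5], [0, 0, 0]],
    [0.7, [0, 0, -15], [0, 0, 0]],
    [0.7, [0, 0, -25], [0, 0, 0]],
    [0.7, [0, 0, -25], [0, 0, 0]],
    [0.7, [0, 0, -20], [0, 0, 0]],
    [0.7, [0, 0, -10], [0, 0, 0]],
  ],
)

```text
time_s: 6.62
ee_pos: [0.5042, -0.2398, 0.1145]
eef_rot: [3.141, -0.001, 0.07]
force: [0.6, 0.7, -7.0]
grip_width: 0.0457
grip_force: 39.9
```

Lifted; the wrist force is about 6.5 N, which matches the head's weight. Next I'll travel.

carry_out(
  commands=[
    [0.7, [-1, -15, -10], [0, 0, -0.005]],
    [0.7, [-3, -34, -17], [0, 0, -0.013]],
    [0.7, [-2, -34, -17], [0, 0, -0.013]],
    [0.7, [-2, -34, -17], [0, 0, -0.013]],
    [0.7, [-1, -34, -17], [0, 0, -0.013]],
    [0.7, [-1, -34, -17], [0, 0, -0.012]],
    [0.7, [-1, -34, -17], [0, 0, -0.013]],
    [0.7, [-1, -34, -17], [0, 0, -0.012]],
    [0.7, [-1, -19, -8], [0, 0, -0.006]],
    [0.7, [0, 0, 0], [0, 0, 0]],
  ],
)

```text
time_s: 7.88
ee_pos: [0.4594, 0.0305, 0.2502]
eef_rot: [-3.142, -0.0, 0.172]
force: [0.3, -0.7, -7.7]
grip_width: 0.0458
grip_force: 39.9
```

```bash
python3 - <<'E'
from h import *
o=ctrl.get_obs(); print(o["time_s"],o["ee_pos"],o["eef_rot"],o["force"],o["moment"])
c=look("wrist","gauge_plate nest pointed_tab pointed_tab_tip square_tab stop_head","w2.png")
E
```

```text
7.875 [0.4594 0.0305 0.2502] [-3.1415 -0.0005  0.1721] [ 0.2715 -0.6599 -7.6913] [-0.0425  0.0614  0.0487]
wrist gauge_plate [(0.97, array([0.5348, 0.1602, 0.0007])), (0.53, array([0.4497, 0.1281, 0.022 ]))]
wrist nest []
wrist pointed_tab [(0.86, array([0.4377, 0.1263, 0.0174]))]
wrist pointed_tab_tip [(0.77, array([0.4492, 0.129 , 0.0196])), (0.4, array([0.4376, 0.1306, 0.0165]))]
wrist square_tab [(0.91, array([0.4356, 0.1571, 0.0196]))]
wrist stop_head [(0.84, array([ 0.5323, -0.1045, -0.001 ])), (0.57, array([0.4372, 0.0291, 0.2331]))]
```

View pics/w2.png

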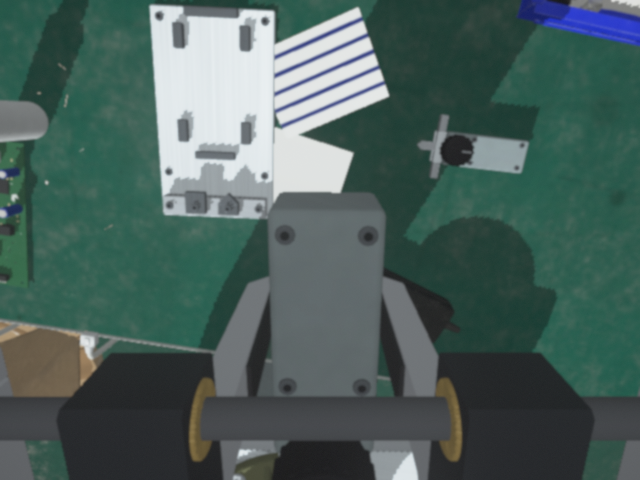

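Wrist view: plate corners are roughly (150,5), (275,10), (164,216) and (268,217). The pointed tab is at (230,203) and the square tab at (196,201), so the pointed tab is on the -y side. The head is held straight.

```bash
python3 - <<'E'
from h import *
im=cv2.imread("pics/w2.png"); cv2.imwrite("pics/crop2.png",cv2.resize(im[0:225,140:290],None,fx=4,fy=2.6666,interpolation=cv2.INTER_CUBIC))
E
```

```text
(no output)
```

View pics/crop2.png

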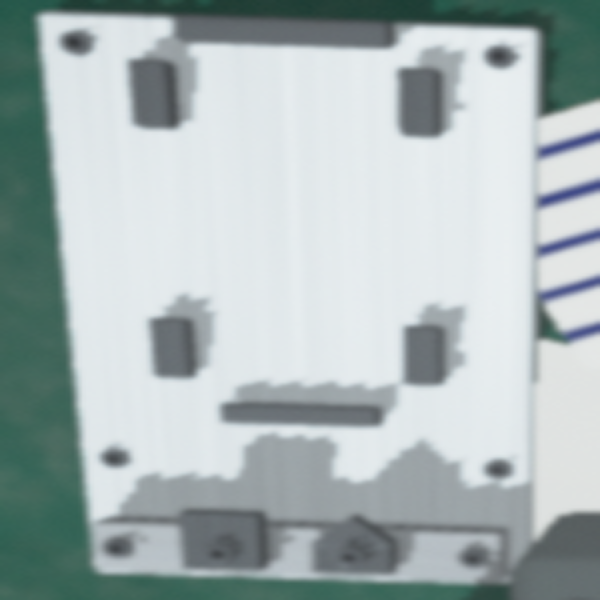

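```bash
cat > fit.py <<'E'
from h import *
from scipy.optimize import least_squares
c=ctrl.camera("wrist")
M=[((40,14),(82,58,6)),((538,28),(82,-58,6)),((94,572),(-114,52,20)),((100,520),(-94,52,20)),((507,533),(-94,-52,20))]
uv=np.array([(140+m[0][0]/4-.4,m[0][1]/2.6666-.3) for m in M]); X=np.array([m[1] for m in M])/1000
def W(p): 
    cs,s=np.cos(p[2]),np.sin(p[2]); return np.c_[p[0]+cs*X[:,0]-s*X[:,1],p[1]+s*X[:,0]+cs*X[:,1],X[:,2]]
f=least_squares(lambda p:(proj(c,W(p))-uv).ravel(),[.535,.155,.17],loss="soft_l1")
print(f.x, (proj(c,W(f.x))-uv))
x,y,w=f.x
def loc(q,z):
    r=ray(c,(140+q[0]/4-.4,q[1]/2.6666-.3),z)-[x,y,0]; return np.array([np.cos(w)*r[0]+np.sin(w)*r[1],-np.sin(w)*r[0]+np.cos(w)*r[1]])*1000
for n,q,z in [("lowrail",(302,405),.013),("uprail",(285,18),.013),("Linner up",(175,70),.013),("Rinner up",(402,75),.013),("Linner lo",(193,325),.013),("Rinner lo",(408,330),.013),("tip",(357,517),.027)]: print(n,loc(q,z))
E
python3 fit.py
```

```text
[0.5352 0.1495 0.1277] [[-0.5557 -0.9612]
 [ 1.0102 -0.3371]
 [ 1.2379  0.5749]
 [-1.6095  0.8015]
 [-0.165   0.2032]]
lowrail [-48.7761  -0.1456]
uprail [80.856  -0.5968]
Linner up [63.7179 25.2007]
Rinner up [ 64.3351 -26.8124]
Linner lo [-21.0227  25.465 ]
Rinner lo [-20.5865 -26.9097]
tip [-87.8313 -16.0267]
```

```bash
python3 - <<'E'
from h import *
c=ctrl.camera("wrist"); o=ctrl.get_obs()
R=Ro.from_euler('xyz',o["eef_rot"])
for x in (44,46,48,50,52):
    print(x,[np.round(proj(c,R.apply([x/1000,s*.023,dz])+o["ee_pos"])[0],1).tolist() for dz in (.0129-.04,.0129) for s in (-1,1)])
im=c["img"]; cv2.imwrite("pics/crop3.png",cv2.resize(im[180:260,250:400],None,fx=4,fy=4,interpolation=cv2.INTER_CUBIC))
b=.0,
yaw=.1277; x,y=.5352,.1488
g=np.array([x+.022*np.cos(yaw),y+.022*np.sin(yaw)]); print(g)
plan([*g,.12],yaw,6,g=.7)
E
```

```text
44 [[261.3, 217.8], [381.9, 217.9], [273.9, 197.4], [370.8, 197.4]]
46 [[261.0, 212.7], [382.1, 212.8], [273.7, 193.2], [370.9, 193.3]]
48 [[260.8, 207.6], [382.3, 207.7], [273.6, 189.0], [371.0, 189.1]]
50 [[260.6, 202.4], [382.5, 202.5], [273.4, 184.8], [371.2, 184.9]]
52 [[260.4, 197.2], [382.7, 197.3], [273.3, 180.6], [371.3, 180.6]]
[0.557  0.1516]
[[0.7,[19.0,-17.0,22.0],[0,0,0.007]],[0.7,[19.0,-18.0,22.0],[0,0,0.007]],[0.7,[19.0,-18.0,21.0],[0,0,0.007]],[0.7,[19.0,-18.0,22.0],[0,0,0.007]],[0.7,[19.0,-18.0,21.0],[0,0,0.007]],[0.7,[19.5,-17.8,21.6],[0,0,0.007]]]
```

View pics/crop3.png

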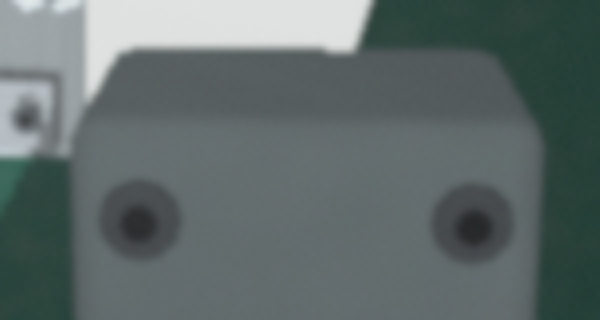

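```bash
python3 - <<'E'
from h import *
plan([.5572,.1538,.09],.1277,7,g=.7)
E
```

```text
[[0.7,[17.0,-15.0,23.0],[0,0,0.006]],[0.7,[17.0,-15.0,23.0],[0,0,0.006]],[0.7,[16.0,-16.0,23.0],[0,0,0.006]],[0.7,[16.0,-16.0,23.0],[0,0,0.006]],[0.7,[16.0,-16.0,23.0],[0,0,0.006]],[0.7,[17.0,-15.0,22.0],[0,0,0.006]],[0.7,[15.9,-15.9,22.6],[0,0,0.006]]]
```

carry_out(
  commands=[
    [0.7, [17, -15, 23], [0, 0, 0.006]],
    [0.7, [17, -15, 23], [0, 0, 0.006]],
    [0.7, [16, -16, 23], [0, 0, 0.006]],
    [0.7, [16, -16, 23], [0, 0, 0.006]],
    [0.7, [16, -16, 23], [0, 0, 0.006]],
    [0.7, [17, -15, 22], [0, 0, 0.006]],
    [0.7, [15.9, -15.9, 22.6], [0, 0, 0.007]],
    [0.7, [0, 0, 25], [0, 0, 0]],
    [0.7, [0, 0, 20], [0, 0, 0]],
    [0.7, [0, 0, 0], [0, 0, 0]],
  ],
)

```text
time_s: 9.57
ee_pos: [0.5563, 0.1538, 0.0437]
eef_rot: [3.141, 0.003, 0.127]
force: [-0.2, 0.3, -6.8]
grip_width: 0.0461
grip_force: 39.9
```

```bash
python3 - <<'E'
from h import *
o=ctrl.get_obs(); print(o["time_s"],o["ee_pos"],o["eef_rot"],o["force"])
w=ctrl.camera("wrist")["img"]; s=ctrl.camera("scene"); d=ctrl.camera("side")
u=proj(s,[.53,.15,.03])[0].astype(int); v=proj(d,[.53,.15,.03])[0].astype(int); print(u,v)
def cr(i,u): return cv2.resize(i[u[1]-38:u[1]+37,u[0]-50:u[0]+50],(400,300),interpolation=cv2.INTER_CUBIC)
cv2.imwrite("pics/m1.png",np.vstack([cv2.resize(w[0:240,160:480],(800,600))[:300],np.hstack([cr(s["img"],u),cr(d["img"],v)])]))
E
```

```text
9.575 [0.5563 0.1538 0.0437] [3.1413 0.0032 0.1266] [-0.1527  0.2953 -6.835 ]
[309 244] [312 225]
```

View pics/m1.png

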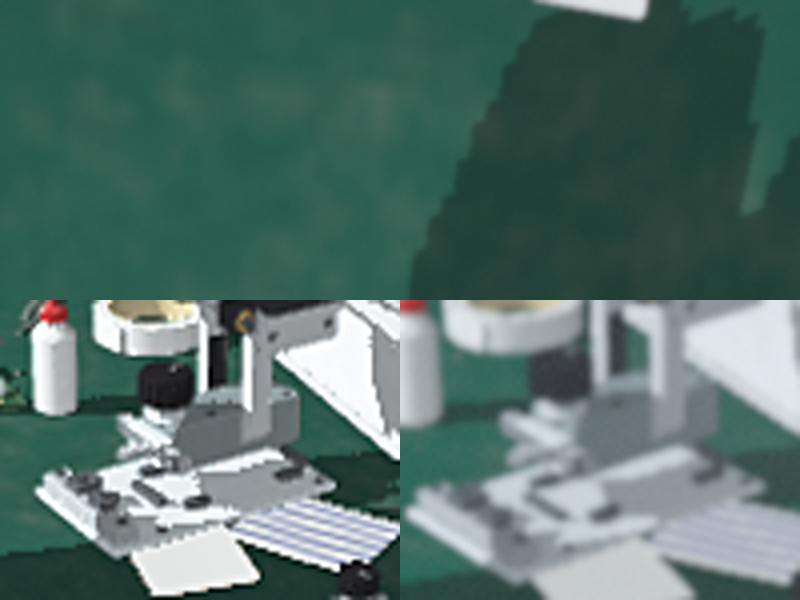

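The montage shows the head level above the plate with its pointer towards the scale bar and roughly in line with the nest. I'll lower it gently, watching the force.

carry_out(
  commands=[
    [0.7, [0, 0, 8], [0, 0, 0]],
    [0.7, [0, 0, 6], [0, 0, 0]],
    [0.7, [0, 0, 4], [0, 0, 0]],
    [0.7, [0, 0, 2], [0, 0, 0]],
    [0.7, [0, 0, 0], [0, 0, 0]],
    [0.7, [0, 0, 0], [0, 0, 0]],
  ],
)

```text
time_s: 10.48
ee_pos: [0.5572, 0.1542, 0.0254]
eef_rot: [-3.142, -0.0, 0.127]
force: [0.2, -0.5, -6.3]
grip_width: 0.0457
grip_force: 39.9
```

carry_out(
  commands=[
    [0.7, [0, 0, 1.5], [0, 0, 0]],
    [0.7, [0, 0, 1.5], [0, 0, 0]],
    [0.7, [0, 0, 0], [0, 0, 0]],
    [0.7, [0, 0, 0], [0, 0, 0]],
  ],
)

```text
time_s: 10.98
ee_pos: [0.5571, 0.1542, 0.0222]
eef_rot: [-3.142, 0.0, 0.127]
force: [-0.6, -1.3, -6.6]
grip_width: 0.0456
grip_force: 39.9
```

carry_out(
  commands=[
    [0.7, [0, 0, 1.5], [0, 0, 0]],
    [0.7, [0, 0, 1], [0, 0, 0]],
    [0.7, [0, 0, 0.5], [0, 0, 0]],
    [0.7, [0, 0, 0], [0, 0, 0]],
    [0.7, [0, 0, 0], [0, 0, 0]],
  ],
)

```text
time_s: 11.6
ee_pos: [0.5571, 0.1541, 0.0193]
eef_rot: [3.142, 0.0, 0.127]
force: [-0.1, 0.1, -6.4]
grip_width: 0.046
grip_force: 39.9
```

carry_out(
  commands=[
    [0.7, [0, 0, 0.5], [0, 0, 0]],
    [0.7, [0, 0, 0.3], [0, 0, 0]],
    [0.7, [0, 0, 0], [0, 0, 0]],
    [0.7, [0, 0, 0], [0, 0, 0]],
  ],
)

```text
time_s: 12.1
ee_pos: [0.5572, 0.1542, 0.0189]
eef_rot: [-3.142, -0.0, 0.127]
force: [-4.1, -1.3, 5.1]
grip_width: 0.0457
grip_force: 39.9
```

carry_out(
  commands=[
    [0.6, [0, 0, 0], [0, 0, 0]],
    [0.3, [0, 0, 0], [0, 0, 0]],
    [0.2, [0, 0, 0], [0, 0, 0]],
    [0.1, [0, 0, 0], [0, 0, 0]],
    [0.0, [0, 0, 0], [0, 0, 0]],
    [0.0, [0, 0, 0], [0, 0, 0]],
    [0, [0, 0, 0], [0, 0, 0]],
  ],
)

```text
time_s: 12.98
ee_pos: [0.5571, 0.1542, 0.0184]
eef_rot: [-3.142, 0.0, 0.127]
force: [0.6, 0.4, -0.2]
grip_width: 0.0938
grip_force: 0.0
```

carry_out(
  commands=[
    [0, [0, 0, -15], [0, 0, 0]],
    [0, [0, 0, -40], [0, 0, 0]],
    [0, [0, 0, -50], [0, 0, 0]],
    [0, [-20, 0, -50], [0, 0, 0]],
    [0, [-30, 0, -45], [0, 0, 0]],
    [0, [-10, 0, -15], [0, 0, 0]],
    [0, [0, 0, 0], [0, 0, 0]],
    [0, [0, 0, 0], [0, 0, 0]],
  ],
)

```text
time_s: 13.98
ee_pos: [0.4977, 0.1465, 0.2319]
eef_rot: [3.141, 0.002, 0.127]
force: [-0.2, 0.3, -0.2]
grip_width: 0.094
grip_force: 0.0
```

```bash
python3 - <<'E'
from h import *
o=ctrl.get_obs(); print(o["time_s"],o["ee_pos"],o["eef_rot"],o["qpos"])
c=look("wrist","stop_head knob pointer_tip pointed_tab_tip","w3.png")
for n in ("scene","side"): look(n,"stop_head knob pointer_tip pointed_tab_tip")
kp=np.array([.5572,.1542])-.0605*np.array([np.cos(.1277),np.sin(.1277)]); print("knob exp",kp, proj(c,[*kp,.082]))
E
```

```text
13.975 [0.4977 0.1465 0.2319] [3.1414 0.0023 0.1266] [0.2156 0.2114 1.5698 0.     1.3627 1.6598]
wrist stop_head [(0.86, array([0.5359, 0.1554, 0.0054])), (0.82, array([ 0.5344, -0.1065,  0.0021]))]
wrist knob [(0.95, array([0.4927, 0.1467, 0.0457])), (0.6, array([ 0.53  , -0.0782,  0.0257]))]
wrist pointer_tip [(0.96, array([ 0.5227, -0.0542,  0.0151])), (0.69, array([0.452 , 0.14  , 0.0315]))]
wrist pointed_tab_tip [(0.85, array([0.4502, 0.1285, 0.02  ]))]
scene stop_head [(0.95, array([ 0.5358, -0.1064,  0.0023])), (0.75, array([0.5361, 0.1488, 0.005 ]))]
scene knob [(0.54, array([0.4903, 0.1518, 0.0446])), (0.41, array([ 0.5299, -0.0817,  0.0302]))]
scene pointer_tip [(0.7, array([0.4417, 0.1226, 0.0241])), (0.57, array([0.4503, 0.1382, 0.0276])), (0.39, array([ 0.5291, -0.0529,  0.0094]))]
scene pointed_tab_tip [(0.54, array([0.4527, 0.13  , 0.0313])), (0.3, array([0.532 , 0.154 , 0.0062]))]
side stop_head [(0.86, array([0.5336, 0.1503, 0.0033])), (0.85, array([ 0.5308, -0.1072,  0.0075]))]
side knob [(0.57, array([0.4985, 0.1443, 0.0451])), (0.46, array([ 0.5312, -0.082 ,  0.0292]))]
side pointer_tip [(0.54, array([0.4486, 0.133 , 0.026 ])), (0.53, array([ 0.5302, -0.0478,  0.0147])), (0.48, array([0.4323, 0.1582, 0.022 ]))]
side pointed_tab_tip [(0.54, array([0.4307, 0.1617, 0.0207])), (0.49, array([0.4496, 0.1283, 0.0308]))]
knob exp [0.4972 0.1465] [[323.5249 217.7042]]
```

View pics/w3.png

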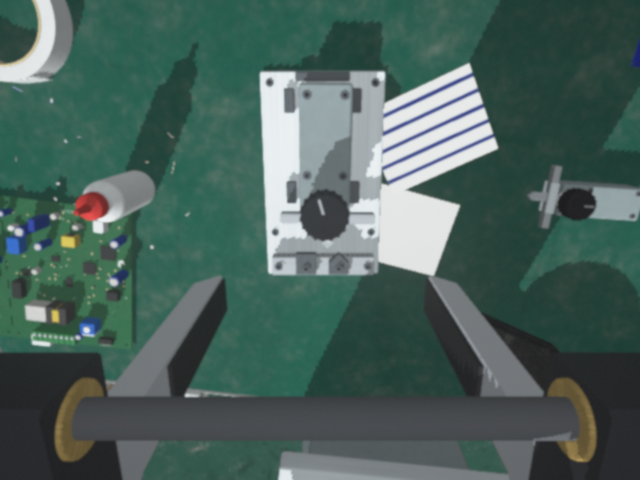

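The head is seated flat between the rails. The knob is at (325,214), the pointed tab at (339,262) and the square tab at (307,262). The measured knob agrees with the expected (0.497, 0.1465), so I'll go down over it.

carry_out(
  commands=[
    [0, [-0.5, 0, 40], [0, 0, 0]],
    [0, [0, 0, 50], [0, 0, 0]],
    [0, [0, 0, 45], [0, 0, 0]],
    [0, [0, 0, 30], [0, 0, 0]],
    [0, [0, 0, 15], [0, 0, 0]],
    [0, [0, 0, 0], [0, 0, 0]],
    [0.3, [0, 0, 0], [0, 0, 0]],
    [0.5, [0, 0, 0], [0, 0, 0]],
    [0.7, [0, 0, 0], [0, 0, 0]],
    [0.7, [0, 0, 0], [0, 0, 0]],
  ],
  squeeze=15,
)

```text
time_s: 15.98
ee_pos: [0.4972, 0.1465, 0.0537]
eef_rot: [-3.142, -0.0, 0.127]
force: [0.7, -0.7, 0.3]
grip_width: 0.0577
grip_force: 0.0
```

carry_out(
  commands=[
    [0.7, [0, 0, 0], [0, 0, 0]],
    [0.7, [0, 0, 0], [0, 0, 0]],
    [0.7, [0, 0, 0], [0, 0, 0]],
  ],
)

```text
time_s: 16.35
ee_pos: [0.4971, 0.1466, 0.0534]
eef_rot: [-3.141, 0.0, 0.127]
force: [-1.5, 1.4, -0.7]
grip_width: 0.0393
grip_force: 15.0
```

carry_out(
  commands=[
    [0.7, [0, 0, 0], [0, 0, -0.08]],
    [0.7, [0, 0, 0], [0, 0, -0.1]],
    [0.7, [0, 0, 0], [0, 0, -0.12]],
    [0.7, [0, 0, 0], [0, 0, -0.12]],
    [0.7, [0, 0, 0], [0, 0, -0.12]],
    [0.7, [0, 0, 0], [0, 0, -0.12]],
    [0.7, [0, 0, 0], [0, 0, -0.12]],
    [0.7, [0, 0, 0], [0, 0, -0.12]],
    [0.7, [0, 0, 0], [0, 0, -0.1]],
    [0.7, [0, 0, 0], [0, 0, 0]],
  ],
)

```text
time_s: 17.6
ee_pos: [0.497, 0.1465, 0.0534]
eef_rot: [-3.141, 0.0, 1.126]
force: [-2.0, 1.6, 0.8]
grip_width: 0.0398
grip_force: 15.0
```

carry_out(
  commands=[
    [0.4, [0, 0, 0], [0, 0, 0]],
    [0.2, [0, 0, 0], [0, 0, 0]],
    [0.1, [0, 0, 0], [0, 0, 0]],
    [0.1, [0, 0, 0], [0, 0, 0]],
    [0.1, [0, 0, -15], [0, 0, 0]],
    [0.1, [0, 0, -35], [0, 0, 0]],
    [0.1, [-10, -10, -30], [0, 0, 0]],
    [0.1, [-15, -15, -17], [0, 0, 0]],
    [0.1, [-7, -9, 0], [0, 0, 0]],
    [0, [0, 0, 0], [0, 0, 0]],
  ],
)

```text
time_s: 18.85
ee_pos: [0.4523, 0.1322, 0.1504]
eef_rot: [3.142, -0.0, 1.127]
force: [-0.2, 0.2, -0.7]
grip_width: 0.0914
grip_force: 0.0
```

```bash
python3 - <<'E'
from h import *
o=ctrl.get_obs(); print(o["time_s"],o["ee_pos"],o["eef_rot"],o["qpos"])
c=look("wrist","stop_head knob rack pointer_tip pointed_tab_tip pointed_tab square_tab","w4.png")
for p in ([.452,.132,.028],): print(proj(c,p))
a=proj(c,[.452,.132,.028])[0].astype(int); i=c["img"]
h,w=90,120; y0=np.clip(a[1]-h//2,0,480-h); x0=np.clip(a[0]-w//2,0,640-w); print(x0,y0)
cv2.imwrite("pics/m4.png",cv2.resize(i[y0:y0+h,x0:x0+w],(800,600),interpolation=cv2.INTER_CUBIC))
E
```

```text
18.85 [0.4523 0.1322 0.1504] [ 3.1416 -0.0001  1.1267] [0.2065 0.1814 1.8032 0.0001 1.1569 0.6506]
wrist stop_head [(0.8, array([0.5294, 0.1544, 0.0019]))]
wrist knob [(0.7, array([0.4921, 0.1468, 0.0492]))]
wrist rack []
wrist pointer_tip [(0.63, array([0.4516, 0.1312, 0.0262]))]
wrist pointed_tab_tip [(0.82, array([0.4518, 0.1272, 0.022 ]))]
wrist pointed_tab [(0.84, array([0.438 , 0.1266, 0.0181]))]
wrist square_tab [(0.83, array([0.4344, 0.1549, 0.0228]))]
[[323.8372 225.5022]]
263 180
```

```bash
cat >> h.py <<'E'
PL=(.5352,.1505,.1277)
def rect(c,z=.0275,x0=-55,y0=30):
    # rectified: col -> plate y = y0 - col/10 mm, row -> plate x = x0 - row/10 mm
    f=lambda r,q:np.array([PL[0]+np.cos(PL[2])*(x0-r/10)/1e3-np.sin(PL[2])*(y0-q/10)/1e3,PL[1]+np.sin(PL[2])*(x0-r/10)/1e3+np.cos(PL[2])*(y0-q/10)/1e3,z])
    q=np.float32([(0,0),(800,0),(800,600),(0,600)])
    H=cv2.getPerspectiveTransform(q,np.float32(proj(c,[f(b,a) for a,b in q])))
    return cv2.warpPerspective(c["img"],H,(800,600),flags=cv2.INTER_CUBIC|cv2.WARP_INVERSE_MAP)
E
python3 - <<'E'
from h import *
c=ctrl.camera("wrist"); cv2.imwrite("pics/r4.png",rect(c))
E
```

```text
(no output)
```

View pics/r4.png

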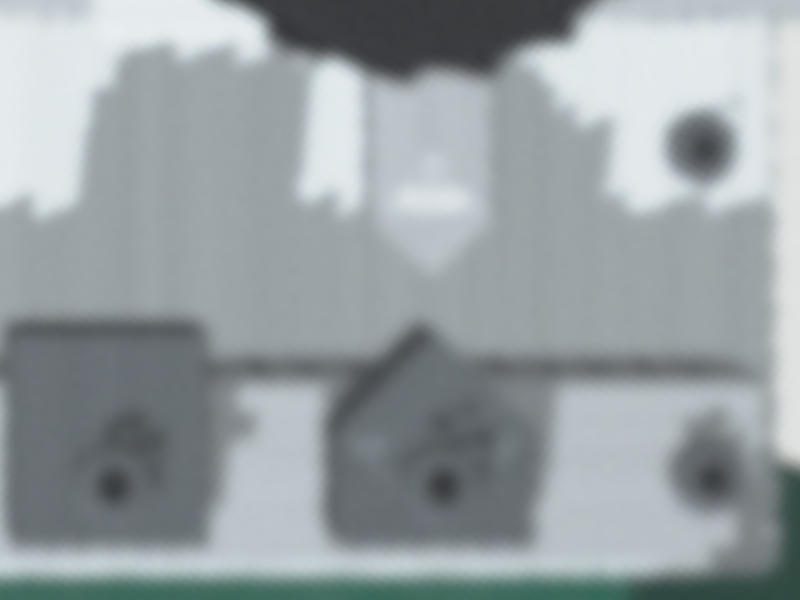

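Rectified view at 10 px/mm: the pointer tip is at about (433,275). The pointed nose's upper tip is at about (438,332), once the visible side wall is allowed for, and the square tab is at left. That leaves less than 1 mm to go, so I'll take a symmetric view to measure it exactly.

carry_out(
  commands=[
    [0, [-5.4, 2.6, 0], [0, 0, 0.12]],
    [0, [0, 0, 0], [0, 0, 0.15]],
    [0, [0, 0, 0], [0, 0, 0.15]],
    [0, [0, 0, 0], [0, 0, 0.15]],
    [0, [0, 0, 0], [0, 0, 0.15]],
    [0, [0, 0, 0], [0, 0, 0.15]],
    [0, [0, 0, 0], [0, 0, 0.13]],
    [0, [0, 0, 0], [0, 0, 0]],
    [0, [0, 0, 0], [0, 0, 0]],
  ],
)

```text
time_s: 20.42
ee_pos: [0.4527, 0.1262, 0.1504]
eef_rot: [3.142, 0.0, 0.13]
force: [0.5, 0.3, -0.4]
grip_width: 0.0938
grip_force: 0.0
```

```bash
cat > meas.py <<'E'
from h import *
from scipy.signal import find_peaks
o=ctrl.get_obs(); print(o["time_s"],o["ee_pos"],o["eef_rot"][2])
c=ctrl.camera("wrist"); r=rect(c); g=cv2.GaussianBlur(cv2.cvtColor(r,cv2.COLOR_BGR2GRAY),(0,0),3).astype(float); np.save("g.npy",g)
K,R,t=P(c); q=-R.T@t-[PL[0],PL[1],0]; print("cam plate y mm",1e3*(-np.sin(PL[2])*q[0]+np.cos(PL[2])*q[1]))
for row in list(range(90,300,15))+list(range(310,580,15)):
    d=np.diff(cv2.blur(g[row-3:row+4],(1,7)).mean(0)); 
    pk,_=find_peaks(np.abs(d[250:640]),height=.5,distance=8)
    print(row,[(int(p+250),round(d[p+250],1)) for p in pk])
E
python3 meas.py
```

```text
20.425 [0.4527 0.1262 0.1504] 0.1297058326163545
cam plate y mm -14.725079748560741
90 [(255, np.float64(-0.5)), (352, np.float64(-1.0)), (402, np.float64(1.0)), (416, np.float64(4.1)), (424, np.float64(4.8)), (432, np.float64(3.2)), (443, np.float64(1.9)), (453, np.float64(0.8)), (462, np.float64(-0.5)), (470, np.float64(-1.0)), (488, np.float64(1.9)), (497, np.float64(0.7)), (507, np.float64(-3.0)), (521, np.float64(-0.7)), (533, np.float64(0.7)), (545, np.float64(-0.5)), (597, np.float64(0.8)), (608, np.float64(1.2)), (616, np.float64(1.5)), (625, np.float64(2.8)), (637, np.float64(0.6))]
105 [(271, np.float64(-0.8)), (317, np.float64(-0.7)), (351, np.float64(-0.5)), (405, np.float64(1.5)), (418, np.float64(5.4)), (426, np.float64(4.7)), (442, np.float64(0.6)), (452, np.float64(-0.5)), (462, np.float64(-0.5)), (472, np.float64(-1.0)), (484, np.float64(-1.1)), (506, np.float64(-0.8)), (514, np.float64(-0.6)), (526, np.float64(0.5)), (557, np.float64(0.8)), (572, np.float64(-0.8)), (585, np.float64(-0.7)), (594, np.float64(1.0)), (603, np.float64(0.9)), (618, np.float64(0.6)), (626,
[... 13170 characters left out ...]
), (355, np.float64(-0.9)), (392, np.float64(0.6)), (460, np.float64(-0.7)), (517, np.float64(0.8)), (526, np.float64(2.6)), (534, np.float64(3.9)), (549, np.float64(1.6)), (557, np.float64(0.6))]
535 [(315, np.float64(-0.5)), (327, np.float64(-2.3)), (337, np.float64(-3.7)), (348, np.float64(-1.8)), (523, np.float64(1.6)), (532, np.float64(3.8)), (540, np.float64(3.0)), (548, np.float64(1.4)), (556, np.float64(0.5)), (609, np.float64(-0.5)), (620, np.float64(0.6))]
550 [(321, np.float64(-0.7)), (329, np.float64(-1.6)), (337, np.float64(-1.8)), (348, np.float64(-0.8)), (523, np.float64(0.6)), (532, np.float64(1.8)), (542, np.float64(1.1)), (553, np.float64(0.8))]
565 [(536, np.float64(0.8))]
```

Measured at 10 px/mm: the tab tip is at column 435.5 and the pointer at about 429, so the pointer still needs about 0.6 mm towards -y. That is 0.06 rad counter-clockwise.

carry_out(
  commands=[
    [0, [15, -5, 0], [0, 0, 0]],
    [0, [20, -6, 0], [0, 0, 0]],
    [0, [11.8, -3.4, 10], [0, 0, 0]],
    [0, [0, 0, 30], [0, 0, 0]],
    [0, [0, 0, 30], [0, 0, 0]],
    [0, [0, 0, 17], [0, 0, 0]],
    [0, [0, 0, 10], [0, 0, 0]],
    [0, [0, 0, 0], [0, 0, 0]],
    [0.4, [0, 0, 0], [0, 0, 0]],
    [0.7, [0, 0, 0], [0, 0, 0]],
  ],
)

```text
time_s: 21.72
ee_pos: [0.4977, 0.1465, 0.0541]
eef_rot: [-3.141, -0.001, 0.127]
force: [-0.2, 0.2, -0.2]
grip_width: 0.0774
grip_force: 0.0
```

carry_out(
  commands=[
    [0.7, [0, 0, 0], [0, 0, 0]],
    [0.7, [0, 0, 0], [0, 0, 0]],
    [0.7, [0, 0, 0], [0, 0, 0]],
    [0.7, [0, 0, 0], [0, 0, 0]],
    [0.7, [0, 0, 0], [0, 0, -0.03]],
    [0.7, [0, 0, 0], [0, 0, -0.03]],
    [0.7, [0, 0, 0], [0, 0, 0]],
    [0.7, [0, 0, 0], [0, 0, 0]],
  ],
)

```text
time_s: 22.72
ee_pos: [0.4973, 0.1465, 0.0534]
eef_rot: [-3.142, -0.0, 0.187]
force: [-0.0, 2.0, 0.2]
grip_width: 0.0402
grip_force: 15.0
```

carry_out(
  commands=[
    [0.4, [0, 0, 0], [0, 0, 0]],
    [0.2, [0, 0, 0], [0, 0, 0]],
    [0, [0, 0, 0], [0, 0, 0]],
    [0, [0, 0, 0], [0, 0, 0]],
    [0, [0, 0, -15], [0, 0, 0]],
    [0, [0, 0, -40], [0, 0, 0]],
    [0, [-15, 5, -30], [0, 0, 0.03]],
    [0, [-20, 6, -12], [0, 0, 0.03]],
    [0, [-11.8, 3.4, 0], [0, 0, 0]],
    [0, [0, 0, 0], [0, 0, 0]],
  ],
)

```text
time_s: 23.98
ee_pos: [0.4531, 0.1247, 0.1505]
eef_rot: [3.142, -0.0, 0.127]
force: [-0.5, -0.4, -0.4]
grip_width: 0.0942
grip_force: 0.0
```

```bash
cp g.npy g0.npy; python3 meas.py | awk '/^[0-9]+\.|cam/' ; python3 - <<'E'
import numpy as np,cv2
a,b=np.load("g0.npy").astype(np.float32),np.load("g.npy").astype(np.float32)
for n,(r0,r1,c0,c1) in dict(pointer=(185,280,380,480),tab=(320,545,325,545),sq=(320,545,5,215)).items():
    m=cv2.matchTemplate(b[r0-25:r1+25,max(c0-25,0):c1+25],a[r0:r1,c0:c1],cv2.TM_CCOEFF_NORMED); _,v,_,l=cv2.minMaxLoc(m); print(n,v,"dcol",l[0]-min(25,c0),"drow",l[1]-25)
def edges(g,row,lo,mid,hi,sg):
    d=np.diff(cv2.GaussianBlur(g,(0,0),5)[row-4:row+5].mean(0))*sg
    w=lambda s:(np.clip(d[s]*1,0,None)**2,np.arange(s.start,s.stop))
    L,x=w(slice(lo,mid)); d2=np.clip(-d[mid:hi],0,None)**2
    return (L@x)/L.sum(), (d2@np.arange(mid,hi))/d2.sum()
for nm,g in (("old",a),("new",b)):
    print(nm,"pointer",[np.round(np.mean(edges(g,r,360,432,500,1)),1) for r in (235,245,255,262,268)],"tab",[np.round(np.mean(edges(g,r,395,435,475,-1)),1) for r in (315,320,325,330,335)])
E
```

```text
23.975 [0.4531 0.1247 0.1505] 0.1272930991634127
cam plate y mm -16.503549712270626
pointer 0.9329125285148621 dcol 6 drow 3
tab 0.9952839612960815 dcol 0 drow 0
sq 0.9963076114654541 dcol 0 drow 0
old pointer [np.float64(428.5), np.float64(428.9), np.float64(430.6), np.float64(431.7), np.float64(432.4)] tab [np.float64(433.8), np.float64(434.1), np.float64(434.3), np.float64(434.4), np.float64(434.7)]
new pointer [np.float64(435.4), np.float64(435.5), np.float64(436.1), np.float64(436.7), np.float64(437.1)] tab [np.float64(435.0), np.float64(435.4), np.float64(435.7), np.float64(435.9), np.float64(436.3)]
```

```bash
python3 -c "
from station import ctrl
print(ctrl.hand_in())"
```

```text
the job is handed in; nothing more can be done
None
```

The job is handed in: the stop head is seated in the nest, and its pointer tip was turned by the knob into line with the pointed tab's tip, within about 0.1 mm by wrist-camera edge measurement (no judge's result returned).

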